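Start up the scanning desk

ROBOT

A 6-joint arm with a two-finger parallel gripper is mounted at the origin on the work surface. World frame = base frame: x ahead of the robot, y to its left, z up, the work surface at z = 0. Lengths are in m, angles in rad, forces in N, time in s.
With the tool pointing down it reaches from about 0.35 to 0.975 m from the base axis. Payload 4.9 kg.
Tool frame: the origin (TCP) lies at the very end of the fingers, on their centre line; the grasp point (between the pads) lies 19 mm behind it; z points along the fingers, y is the line along which they close (so a half turn about z gives the same grasp; the last joint's range is limited). The gripper opens to 85 mm and grips with 20 to 120 N. Pads are 22 mm wide; open, the fingers measure 114 mm over their backs; the gripper's body (76 mm by 85 mm) begins 54 mm behind the grasp point. The pads swing forward as they close: fully open they stand 13 mm farther back than shut.
Start: joints at [-1.371, 0.053, 1.613, -0, 1.476, -0.119], TCP at [0.196, -0.593, 0.231] pointing down, gripper open.
Joint ranges: [-3.01, 3.01], [-1.01, 2.22], [0.06, 2.58], [-1.02, 4.17], [0.09, 2.62], [-3.14, 3.14]. Speed limits (rad/s): [2.57, 2.57, 3.14, 3.14, 3.14, 3.14].

INTERFACE

Orientations are given as a rotation vector (axis times angle).
In Python, from station import get_obs, get_image, get_calibration, finish_job gives the robot as it stands.
- The arm moves only by the tool servo_tool, never from a script. Its argument "increments" is a list of rows, each a list of 5 numbers: the opening, from 0 (shut) to 1 (fully open), then the shift along the tool's x, y, z in mm, then the turn about the tool's z in degrees. In form: [[jaw, tx, ty, tz, spin], ...]. A call has 1 to 12 rows; each row shifts and turns the commanded pose from where the row before left it, along the tool's axes as they then stand; what a row does not reach is not made up. A row lasts 1/8 s, in which the tool goes at most 62.5 mm and 10.7 degrees, less where a joint would pass 70% of its speed; a pose out of reach is approached as far as the arm can. A call is refused whole if a number of a shift passes 62.5 or a number of a turn 10.7, either way. A call with a gripper value outside its range is refused whole. The fingers move at their own pace and stop on an object; "force" is the grip in N (left out, the last holds). Time passes only in rows, so rows that do not move let the fingers close. It gives the time, the measured TCP pose, the force, the opening and the grip force at its end, in the units of the state.
- get_obs(): the state, without advancing time (a new reading comes with each control period).
- get_image(name): name is "side" or "top"; returns the picture (420x560x3 uint8, red, green, blue); there is no depth.
- get_calibration(name): a dict with "fx", "fy", "cx", "cy" (pixels), "R" (3x3) and "t" (3): a world point X has camera coordinates R X + t. Camera axes: x right, y down, z forward; pixel columns grow to the right and rows downward; lengths in m; the calibration is good to about 2 mm. A picture is of the moment at which its call begins. get_calibration takes no time and is no camera call.
- finish_job(): hands the job in; it is judged then, once.
The state is a dict: "t": time; "q": joint angles; "dq": joint speeds; "effort": joint torques, N m; "tool_pos": TCP position; "tool_rot": TCP orientation; "contact_force": force on the tool from outside, world axes, zero at the start; "wrist_torque": the same for the moment, N m; "opening": finger opening in m; "grip_force": force on a finger pad.
Only numpy, scipy, OpenCV 4.12 (cv2) and the standard library are available. Lean on these libraries where they do the work, as an engineer would, in place of code of your own. Each camera call takes 0.05 s, during which the arm holds its last target. There are 200 camera calls.

TASK

Start up the scanning desk with the closed fingertips: first press down the raised end of the power bar's large rocker until it has tipped fully over, then push the document scanner's round power button in so that it stays in, and last press the mini computer's larger round button fully down and let it spring back up. Keep to this order. Only press: do not lift or shift the three devices, leave the power bar's small rocker, the scanner's rectangular key and the computer's small round button alone, and do not disturb the other things on the desk.

Things in the scene. Friction and masses are not known exactly. Their poses are not given: they have to be found in the camera images.
- bar: Loose grey power bar lying on the desk, 260 long (its x) x 65 wide (its y) x 40 mm high, 0.6 kg nominal. Origin: centre of its underside; z up. The large black rocker is near its -x end (the end nearer the robot, its yaw is at most 0.5 rad), three round black sockets follow, then a small black rocker near its +x end, then a short black cable stub.
- bar_rocker_raised (a point): Point on the top face of the large rocker's raised half (the half at the bar's -x end), on its centre line, 19.5 mm from the pivot; about 55 mm above the desk at the start. Pressed straight down here it sinks about 6 mm; then this half's face lies level, 9 mm above the bar's top. It takes 3 to 4 N and stays where it is left.
- bar_rocker (a joint): Large black rocker, a shallow V in side view, 52 mm long (along the bar) x 34 mm wide, pivot along the bar's y at x = -90 mm, z = 45 mm in the bar's frame. 0 to 0.05 rad at the start (off, -x half raised), 0.32 rad when tipped fully over (on). Friction holds it.
- bar_aux (a joint): Small rocker (26 x 18 mm) at x = +104 mm in the bar's frame: 0 at the start; must be left alone.
- scanner: Loose white document scanner, 110 deep (its x) x 250 wide (its y) x 66 mm high, with a low grey paper guide (10 thick, 170 long, top 91 mm above the desk) along its +x edge at x = 42 mm, from y = -60 to +110 mm. 0.95 kg nominal. Origin: centre of its underside; z up; front (-x) faces the robot within 0.2 rad.
- scan_power_top (a point): Centre of the top of the scanner's round black power button, 26 mm across, at x = -25, y = -80 mm in the scanner's frame, top 76 mm above the desk when out. Travel 5 mm straight down; when fully in it still stands 5 mm proud. It takes 3.5 N (friction) and stays where it is left.
- scan_power (a joint): Scanner's power button: 0 out, 0.005 m fully in; stays in.
- scan_key (a joint): Scanner's black rectangular key, 22 x 34 mm, centred at x = -25, y = -8 mm in the scanner's frame, top 8 mm above the casing; sprung, 0 out to 0.004 m down; must be left alone.
- pc: Loose dark steel mini computer, 170 deep (its x) x 160 wide (its y) x 57 mm high, slots across the rear half of its top. 0.95 kg nominal. Origin: centre of its underside; z up; front (-x) faces the robot within 0.35 rad.
- pc_start_top (a point): Centre of the top of the computer's larger round aluminium button, 30 mm across, at x = -42, y = +42 mm in the computer's frame, top 67 mm above the desk when up. Sprung, travel 5 mm straight down, 1.3 N to start and 5 N fully down; then still 5 mm proud.
- pc_start (a joint): The larger button: 0 up, 0.005 m fully down; springs back.
- pc_reset (a joint): The small round aluminium button (14 mm across), at x = -42, y = -30 mm in the computer's frame, top 67 mm above the desk; 0 up, 0.005 m down; must be left alone.
- mug: White mug, 82 across, 95 mm high, beyond the devices. Origin: centre of its underside, z up.
- stamp: Hand stamp, 30 x 30 mm foot with a wooden grip, 60 mm high, between the robot and the devices. Origin: centre of its underside, z up.
- tape: Roll of clear tape lying flat, 54 across, 18 mm high, between the robot and the devices. Origin: centre of its underside.
- stapler: Dark stapler, 130 x 34 x 41 mm high, beyond the devices. Origin: centre of its underside.
- penpot: Dark metal pen pot with three pens fixed in it, 76 across, 150 mm high with pens, beyond the devices. Origin: centre of its underside, z up.
There are look-alikes about, which are no part of the job. Leave any yellow look-alike of the pc alone.

How it is judged:
By the outcome, as a careful person would: the job done as asked, in the order asked, and still so for the second after the job is handed in, with the robot touching nothing.
It also fails if it takes over 56 s, if anything falls off the work surface, if the arm or the gripper's body presses on something with over 40 N, if the wrist force passes 120 N, or if a joint passes its speed limit or range.

## Working session

There is one attempt and no reset: what is moved stays moved. The work goes in short steps, Python scripts to look and compute and a tool call to move; the robot and the scene stay as the last step left them, time stands still between calls to the robot, and variables do not carry over. Pictures are saved under pics/ and viewed, at most 10 in all, crops included, and the job is handed in when it is done.

Besides the shell and the picture viewer there is one more tool, called after "Request:" by a JSON object that holds its "op" and its "data", one argument or row to a line. servo_tool: Moves the arm, as the interface text tells. Its arguments: {"type":"object","properties":{"increments":{"type":"array"},"force":{"type":"number"}},"required":["increments"]}

```bash
mkdir -p pics; python3 - <<'E'
from station import *
import cv2
for n in("side","top"):
    cv2.imwrite(f"pics/{n}0.png",get_image(n)[:,:,::-1]); c=get_calibration(n); print(n,c)
o=get_obs();print(o["t"],o["tool_pos"],o["tool_rot"],o["contact_force"])
E
```

```text
side {'fx': 526.7776078167792, 'fy': 526.7776078167792, 'cx': 272.79776121805395, 'cy': 211.5349863632076, 'R': array([[-0.93408428, -0.35698307, -0.00704541],
       [-0.1676435 ,  0.45590825, -0.87409572],
       [ 0.31524943, -0.81529795, -0.48570263]]), 't': array([0.52224176, 0.18342963, 1.11233172])}
top {'fx': 454.41367377479406, 'fy': 454.41367377479406, 'cx': 289.4296664280485, 'cy': 210.9070930036792, 'R': array([[-0.02859426, -0.9995904 ,  0.00118609],
       [-0.98118574,  0.02784109, -0.19104819],
       [ 0.19093692, -0.00662665, -0.98157994]]), 't': array([-0.0037515 ,  0.56689561,  1.11968321])}
0.1 [ 0.19576301 -0.59294892  0.23017148] [-3.09989396e+00 -4.98354890e-01  1.37102415e-04] [-0.19798341  0.18890587 -0.03448166]
```

View pics/top0.png

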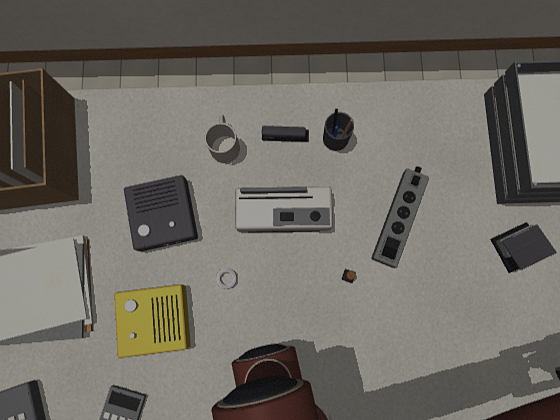

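View pics/side0.png

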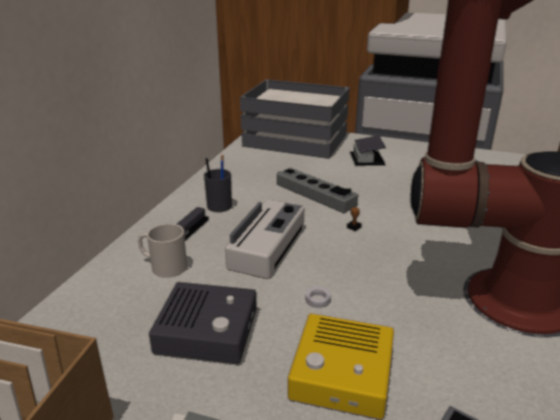

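Top view: large rocker near (390,248), scanner round button (315,216), PC large button (144,230); the yellow one is the look-alike. Next, refine these positions.

```bash
cat > h.py <<'E'
import numpy as np,cv2
from station import *
def ray(n,u,v,z):
    c=get_calibration(n);R=np.array(c["R"]);t=np.array(c["t"])
    d=R.T@np.array([(u-c["cx"])/c["fx"],(v-c["cy"])/c["fy"],1]);o=-R.T@t
    return o+d*(z-o[2])/d[2]
def proj(n,X):
    c=get_calibration(n);p=np.array(c["R"])@X+c["t"]
    return np.array([c["fx"]*p[0]/p[2]+c["cx"],c["fy"]*p[1]/p[2]+c["cy"]])
E
python3 - <<'E'
from h import *
im=cv2.imread("pics/top0.png");g=cv2.cvtColor(im,cv2.COLOR_BGR2GRAY)
def blobs(x0,y0,x1,y1,f,z,lo,hi):
    m=f(g[y0:y1,x0:x1]).astype(np.uint8)
    n,l,s,c=cv2.connectedComponentsWithStats(m)
    for i in range(1,n):
        if lo<s[i,4]<hi:
            u,v=c[i]+[x0,y0]
            ys,xs=np.where(l==i);r=cv2.minAreaRect(np.c_[xs,ys].astype(np.float32))
            print(s[i],np.round([u,v],1),np.round(ray("top",u,v,z),4),np.round(r[1],1),round(r[2],1))
print("bar dark");blobs(370,160,435,272,lambda a:a<45,.045,25,900)
print("bar all");blobs(370,160,435,272,lambda a:a<140,.04,800,9000)
print("scan");blobs(272,207,330,226,lambda a:a<60,.075,20,900)
print("pc");blobs(130,205,185,245,lambda a:a>120,.067,8,900)
crops=[im[160:272,365:435],im[180:236,230:337],im[172:255,120:203]]
out=np.zeros((600,800,3),np.uint8)
a=cv2.resize(crops[0],None,fx=5,fy=5,interpolation=2);out[:560,:350]=a
a=cv2.resize(crops[1],None,fx=4,fy=4,interpolation=2);out[:224,360:788]=a
a=cv2.resize(crops[2],None,fx=4,fy=4,interpolation=2);out[240:572,360:692]=a
cv2.imwrite("pics/crop.png",out)
E
```

```text
bar dark
[45  7  6  6 27] [417.6 169.2] [ 0.6715 -0.3631  0.045 ] [5.1 4.9] 14.0
[  2  11  34  97 162] [387.  223.2] [ 0.5289 -0.2721  0.045 ] [23.1 96.7] 6.5
[41 15  9 11 67] [415.1 180.2] [ 0.6416 -0.3542  0.045 ] [7.2 9.1] 21.8
[ 33  31  13  12 112] [408.7 196.7] [ 0.5976 -0.3337  0.045 ] [11. 12.] 90.0
[ 27  46  13  13 116] [403.2 212.1] [ 0.5569 -0.3162  0.045 ] [12.1 11.6] 26.6
[ 21  62  14  12 115] [397.4 227.4] [ 0.517 -0.298  0.045] [12.  11.3] 45.0
[ 12  77  19  23 270] [390.5 247.7] [ 0.4648 -0.2765  0.045 ] [13.9 19.6] 18.4
bar all
[   0    0   65  112 5647] [403.1 214.6] [ 0.5511 -0.3168  0.04  ] [111.  64.] 90.0
scan
[  8   5  14   9 125] [286.6 216. ] [ 0.5496 -0.0121  0.075 ] [ 8. 13.] 90.0
[38  4 11 10 85] [314.8 215.5] [ 0.5488 -0.0838  0.075 ] [ 9. 10.] 90.0
pc
[39 17  5  4 18] [171.2 223.5] [0.5401 0.2815 0.067 ] [3. 4.] 90.0
[ 8 20 11 11 98] [143.2 229.8] [0.5258 0.3523 0.067 ] [10. 10.] 90.0
[ 0 28  2 12 18] [130.3 239.5] [0.502  0.3838 0.067 ] [11.  1.] 90.0
```

View pics/crop.png

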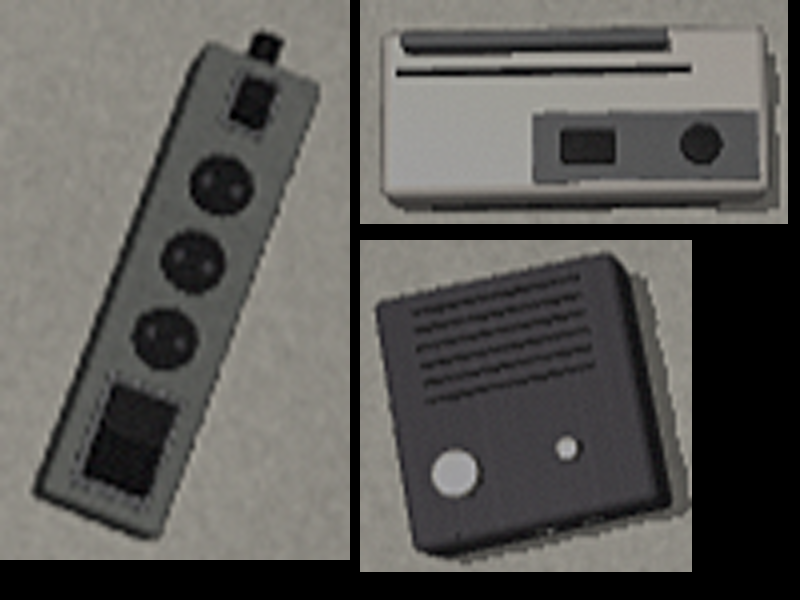

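Crop confirms: the bar's yaw is about -0.414 rad and the raised half is at the lower end of the black rocker. The scanner button, PC buttons and sockets separate cleanly. The raised point is at about (0.447, -0.269), so I'm moving there.

Request:
{"op": "servo_tool", "data": {
  "increments": [
    [0,30,-20,0,0],
    [0,40,-27,0,0],
    [0,40,-27,0,0],
    [0,40,-27,0,0],
    [0,40,-27,0,0],
    [0,40,-27,0,0],
    [0,40,-27,0,0],
    [0,40,-27,0,0],
    [0,30,-20,20,10.5],
    [0,0,0,25,10.5],
    [0,0,0,25,10.5],
    [0,0,0,25,10.5]
  ],
  "force": 40
}}

```text
t: 1.6
tool_pos: [0.4468, -0.269, 0.135]
tool_rot: [-3.072, 0.655, 0.001]
contact_force: [-0.7, 0.4, 0.5]
opening: 0.0001
grip_force: 0.0
```

```bash
cat >> h.py <<'E'
from scipy.spatial.transform import Rotation as Ro
def go(target,yaw=None):
    o=get_obs();M=Ro.from_rotvec(o["tool_rot"]).as_matrix()
    d=M.T@(np.array(target)-o["tool_pos"])*1000
    y=np.arctan2(M[1,0],M[0,0])
    print("t",round(o["t"],2),"pos",np.round(o["tool_pos"],4),"yaw",round(y,4),"tilt",np.round(M[:,2],3),"F",np.round(o["contact_force"],1),"open",o["opening"])
    print("shift mm",np.round(d,1),"spin",None if yaw is None else round(np.degrees(y-yaw),1))
E
python3 -c "
from h import *
go([.447,-.2686,.08],-.414)
cv2.imwrite('pics/s1.png',get_image('side')[:,:,::-1][120:320,200:420].repeat(3,0).repeat(3,1))"
```

```text
t 1.6 pos [ 0.4468 -0.269   0.135 ] yaw -0.4198 tilt [-0.001  0.    -1.   ] F [-0.7  0.4  0.5] open 0.0001158753730592615
shift mm [ 0.1 -0.4 55. ] spin -0.3
```

View pics/s1.png

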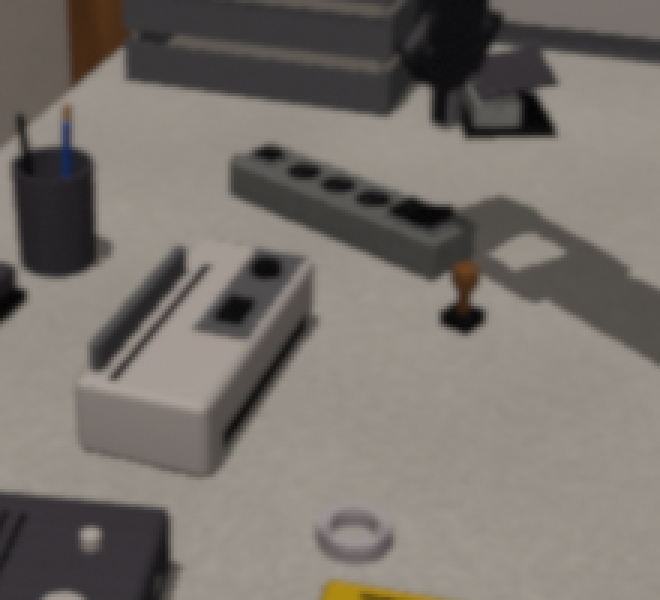

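Side crop: fingertips at about (347,160) in full-image pixels, above the rocker at (342,190). I'll check this against the calibration.

```bash
python3 -c "
from h import *
print(proj('side',[.4468,-.269,.135]),proj('side',[.4648,-.2765,.048]),proj('top',[.4468,-.269,.055]))
print(proj('side',[.5488,-.0838,.075]),proj('side',[.5258,.3523,.067]))
g=cv2.imread('pics/side0.png',0)
print(ray('side',200+266/3,120+267/3,.075), ray('side',220.5,324.5,.067))"
```

```text
[347.66985614 162.0687111 ] [340.02414152 188.99736529] [388.93314904 254.4666022 ]
[288.39554741 206.60190831] [220.50197756 320.00783603]
[ 0.54402572 -0.07228763  0.075     ] [0.52048133 0.36327271 0.067     ]
```

Request:
{"op": "servo_tool", "data": {
  "increments": [
    [0,0,0,30,0],
    [0,0,0,25,0],
    [0,0,0,15,0],
    [0,0,0,0,0]
  ]
}}

```text
t: 2.15
tool_pos: [0.4463, -0.2689, 0.0653]
tool_rot: [-3.074, 0.644, 0.004]
contact_force: [-0.6, 0.1, -0.2]
opening: -0.0002
grip_force: 0.0
```

Request:
{"op": "servo_tool", "data": {
  "increments": [
    [0,0,0,4,0],
    [0,0,0,3,0],
    [0,0,0,2,0],
    [0,0,0,2,0],
    [0,0,0,2,0],
    [0,0,0,1.5,0],
    [0,0,0,1,0],
    [0,0,0,0,0]
  ]
}}

```text
t: 3.15
tool_pos: [0.447, -0.2695, 0.0508]
tool_rot: [3.074, -0.646, 0.0]
contact_force: [-1.7, 0.7, 2.6]
opening: 0.0001
grip_force: 1.3
```

```bash
python3 - <<'E'
from h import *
im=cv2.imread("pics/side0.png");g=cv2.cvtColor(im,cv2.COLOR_BGR2GRAY)
for nm,(x0,y0,x1,y1),f in (("pc",(205,290,245,335),lambda a:a>120),("scan",(262,195,302,235),lambda a:a<50)):
    n,l,s,c=cv2.connectedComponentsWithStats(f(g[y0:y1,x0:x1]).astype(np.uint8))
    for i in range(1,n):
        if s[i,4]>15: print(nm,s[i],c[i]+[x0,y0])
E
```

```text
pc [22  6  6  5 26] [229.5 298. ]
pc [  8  27  15  12 143] [219.99300699 322.69230769]
scan [22 11 10  7 59] [288.42372881 209.03389831]
scan [10 24 13  9 84] [277.82142857 222.94047619]
scan [33 31  7  9 26] [298.53846154 230.53846154]
```

Request:
{"op": "servo_tool", "data": {
  "increments": [
    [0,0,0,1,0],
    [0,0,0,1,0],
    [0,0,0,0,0]
  ]
}}

```text
t: 3.52
tool_pos: [0.4469, -0.2695, 0.049]
tool_rot: [-3.074, 0.646, 0.001]
contact_force: [-4.0, 1.7, 5.8]
opening: 0.0
grip_force: 2.8
```

Request:
{"op": "servo_tool", "data": {
  "increments": [
    [0,0,0,0.7,0],
    [0,0,0,0.7,0],
    [0,0,0,0,0]
  ]
}}

```text
t: 3.9
tool_pos: [0.4469, -0.2695, 0.0489]
tool_rot: [-3.074, 0.646, 0.002]
contact_force: [-7.3, 3.3, 13.6]
opening: 0.0001
grip_force: 6.8
```

It has bottomed out: the height is constant while the force rises. Retracting and looking.

Request:
{"op": "servo_tool", "data": {
  "increments": [
    [0,0,0,-3,0],
    [0,0,0,-20,0],
    [0,0,0,-40,0],
    [0,0,0,-30,0],
    [0,-40,-40,0,0],
    [0,-30,-40,0,0],
    [0,0,0,0,0]
  ]
}}

```text
t: 4.78
tool_pos: [0.4145, -0.1657, 0.1394]
tool_rot: [-3.075, 0.641, -0.001]
contact_force: [-0.5, -1.2, 0.6]
opening: 0.0002
grip_force: 0.0
```

```bash
python3 - <<'E'
from h import *
go([.5488,-.0838,.10],0)
t=get_image("top")[:,:,::-1];s=get_image("side")[:,:,::-1]
out=np.zeros((560,800,3),np.uint8)
out[:,:350]=cv2.resize(t[160:272,365:435],(350,560),interpolation=2)
s0=cv2.imread("pics/side0.png")
for k,a in enumerate((s0,s)): out[k*280:k*280+275,360:795]=cv2.resize(a[160:220,270:365],(435,275),interpolation=2)
cv2.imwrite("pics/c2.png",out)
E
```

```text
t 4.78 pos [ 0.4145 -0.1657  0.1394] yaw -0.4112 tilt [ 0.001  0.001 -1.   ] F [-0.5 -1.2  0.6] open 0.00023801776401733576
shift mm [  90.4 -128.7   39.5] spin -23.6
```

View pics/c2.png

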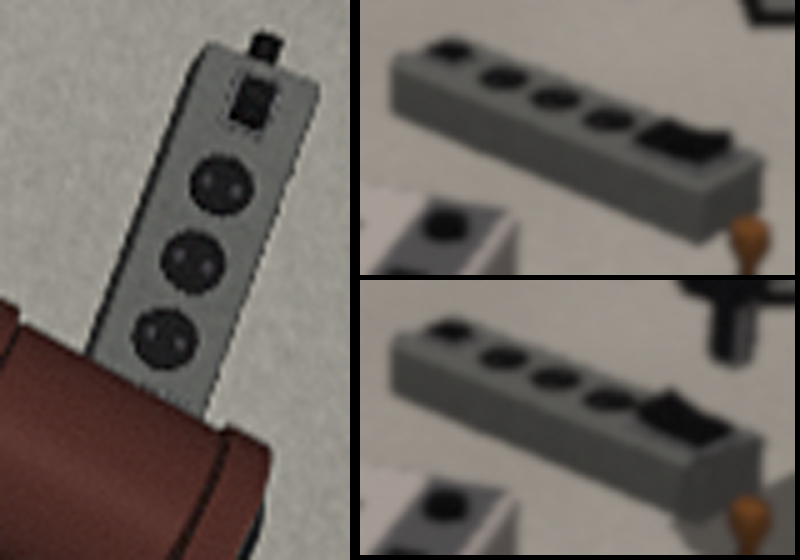

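The side view shows the rocker tipped over, near half flush and far half raised. The bar has not moved in either view. On to the scanner button.

Request:
{"op": "servo_tool", "data": {
  "increments": [
    [0,30,-42.9,0,0],
    [0,30,-42.9,0,0],
    [0,30.4,-42.9,0,0],
    [0,0,0,15,-10],
    [0,0,0,15,-10],
    [0,0,0,15,-3.6],
    [0,0,0,0,0]
  ]
}}

```text
t: 5.75
tool_pos: [0.5492, -0.0873, 0.0935]
tool_rot: [-3.141, 0.007, 0.005]
contact_force: [-0.5, -0.5, 0.5]
opening: -0.0001
grip_force: 0.0
```

```bash
python3 -c "
from h import *
go([.5488,-.0838,.076],0)"
```

```text
t 5.75 pos [ 0.5492 -0.0873  0.0935] yaw -0.0044 tilt [-0.003  0.001 -1.   ] F [-0.5 -0.5  0.5] open -9.443757724723916e-05
shift mm [-0.3 -3.5 17.5] spin -0.3
```

Request:
{"op": "servo_tool", "data": {
  "increments": [
    [0,0,-3.5,6,0],
    [0,0,0,6,0],
    [0,0,0,3,0],
    [0,0,0,2,0],
    [0,0,0,2,0],
    [0,0,0,2,0],
    [0,0,0,1,0],
    [0,0,0,0,0]
  ]
}}

```text
t: 6.75
tool_pos: [0.5498, -0.0832, 0.0737]
tool_rot: [3.142, -0.004, 0.001]
contact_force: [-1.2, -0.2, 2.3]
opening: -0.0001
grip_force: 1.6
```

Request:
{"op": "servo_tool", "data": {
  "increments": [
    [0,0,0,1,0],
    [0,0,0,1,0],
    [0,0,0,1,0],
    [0,0,0,0.7,0],
    [0,0,0,0,0]
  ]
}}

```text
t: 7.38
tool_pos: [0.5499, -0.0832, 0.071]
tool_rot: [3.142, -0.003, -0.0]
contact_force: [-4.8, 2.5, 10.4]
opening: -0.0001
grip_force: 5.0
```

Request:
{"op": "servo_tool", "data": {
  "increments": [
    [0,0,0,0.5,0],
    [0,0,0,0,0]
  ]
}}

```text
t: 7.62
tool_pos: [0.5499, -0.0832, 0.0709]
tool_rot: [3.142, -0.003, -0.001]
contact_force: [-6.5, 1.1, 13.4]
opening: -0.0002
grip_force: 6.2
```

Request:
{"op": "servo_tool", "data": {
  "increments": [
    [0,0,0,-3,0],
    [0,0,0,-20,0],
    [0,0,0,-40,0],
    [0,0,0,-10,0],
    [0,0,-50,0,0],
    [0,0,-60,0,0],
    [0,0,-60,0,0],
    [0,0,-40,0,0],
    [0,0,0,0,0]
  ]
}}

```text
t: 8.75
tool_pos: [0.5495, 0.1292, 0.1417]
tool_rot: [-3.141, -0.003, 0.001]
contact_force: [1.0, -0.3, -0.2]
opening: 0.0002
grip_force: 0.0
```

```bash
python3 - <<'E'
from h import *
go([.5258,.3523,.09],0.2)
t=get_image("top")[:,:,::-1];s=get_image("side")[:,:,::-1]
s0=cv2.imread("pics/side0.png");t0=cv2.imread("pics/top0.png")
out=np.zeros((600,800,3),np.uint8)
for k,a in enumerate((s0,s)): out[k*300:k*300+295,:395]=cv2.resize(a[190:279,225:344][:, :],(395,295),interpolation=2)
for k,a in enumerate((t0,t)): out[k*300:k*300+295,400:795]=cv2.resize(a[170:250,230:337],(395,295),interpolation=2)
cv2.imwrite("pics/c3.png",out)
E
```

```text
t 8.75 pos [0.5495 0.1292 0.1417] yaw 0.0018 tilt [-0.001  0.    -1.   ] F [ 1.  -0.3 -0.2] open 0.00020172685176299832
shift mm [ -23.3 -223.1   51.7] spin -11.4
```

View pics/c3.png

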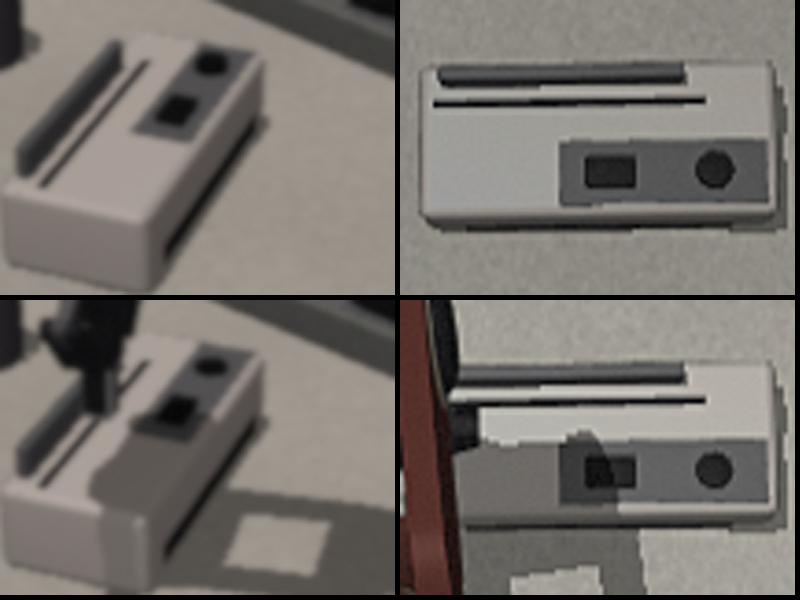

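The scanner button is visibly lower and the scanner has not moved. On to the PC's large button at (0.526, 0.352).

Request:
{"op": "servo_tool", "data": {
  "increments": [
    [0,-3.3,-43.1,0,0],
    [0,-5,-45,0,0],
    [0,-5,-45,0,0],
    [0,-5,-45,0,0],
    [0,-5,-45,0,0],
    [0,0,0,10,-5.7],
    [0,0,0,15,-5.7],
    [0,0,0,20,0],
    [0,0,0,0,0]
  ]
}}

```text
t: 9.98
tool_pos: [0.5262, 0.3482, 0.0942]
tool_rot: [3.125, 0.304, -0.008]
contact_force: [-0.1, 0.3, 0.3]
opening: 0.0004
grip_force: 0.0
```

```bash
python3 -c "
from h import *
go([.5258,.3523,.067],.2)"
```

```text
t 9.97 pos [0.5262 0.3482 0.0942] yaw 0.1937 tilt [-0.005 -0.002 -1.   ] F [-0.1  0.3  0.3] open 0.00037988416390974427
shift mm [ 0.6 -4.2 27.2] spin -0.4
```

Request:
{"op": "servo_tool", "data": {
  "increments": [
    [0,0.5,-4.2,10,0],
    [0,0,0,10,0],
    [0,0,0,4,0],
    [0,0,0,3,0],
    [0,0,0,2,0],
    [0,0,0,2,0],
    [0,0,0,1,0],
    [0,0,0,0.5,0],
    [0,0,0,0,0]
  ]
}}

```text
t: 11.1
tool_pos: [0.5272, 0.3544, 0.0651]
tool_rot: [-3.126, -0.308, -0.001]
contact_force: [-0.2, 0.0, 2.0]
opening: 0.0
grip_force: 1.2
```

Request:
{"op": "servo_tool", "data": {
  "increments": [
    [0,0,0,1,0],
    [0,0,0,1,0],
    [0,0,0,1,0],
    [0,0,0,1,0],
    [0,0,0,0.7,0],
    [0,0,0,0,0],
    [0,0,0,0,0]
  ]
}}

```text
t: 11.98
tool_pos: [0.5273, 0.3544, 0.0619]
tool_rot: [3.126, 0.309, 0.0]
contact_force: [-4.5, -2.1, 11.3]
opening: 0.0001
grip_force: 5.8
```

Fully down: 11 N at 62 mm. Releasing and clearing.

Request:
{"op": "servo_tool", "data": {
  "increments": [
    [0,0,0,-2,0],
    [0,0,0,-5,0],
    [0,0,0,-20,0],
    [0,0,0,-40,0],
    [0,0,0,-50,0],
    [0,-30,30,-30,0],
    [0,-40,40,0,0],
    [0,-40,40,0,0],
    [0,0,0,0,0],
    [0,0,0,0,0]
  ]
}}

```text
t: 13.22
tool_pos: [0.441, 0.225, 0.2079]
tool_rot: [-3.126, -0.308, -0.003]
contact_force: [0.4, 1.2, 1.2]
opening: -0.0001
grip_force: 0.0
```

```bash
python3 - <<'E'
from h import *
go([.5,.3,.2])
t=get_image("top")[:,:,::-1];s=get_image("side")[:,:,::-1]
s0=cv2.imread("pics/side0.png")
out=np.zeros((600,800,3),np.uint8)
out[:300,:400]=cv2.resize(s0[150:375,140:440],(400,300));out[:300,400:]=cv2.resize(s[150:375,140:440],(400,300))
out[300:,:400]=cv2.resize(t,(400,300))
out[300:,400:]=cv2.resize(s[270:360,145:265],(400,300))
cv2.imwrite("pics/c4.png",out)
E
```

```text
t 13.22 pos [0.441  0.225  0.2079] yaw 0.1962 tilt [ 0.002  0.001 -1.   ] F [0.4 1.2 1.2] open -7.366358522426907e-05
shift mm [ 72.5 -62.1   8.1] spin None
```

View pics/c4.png

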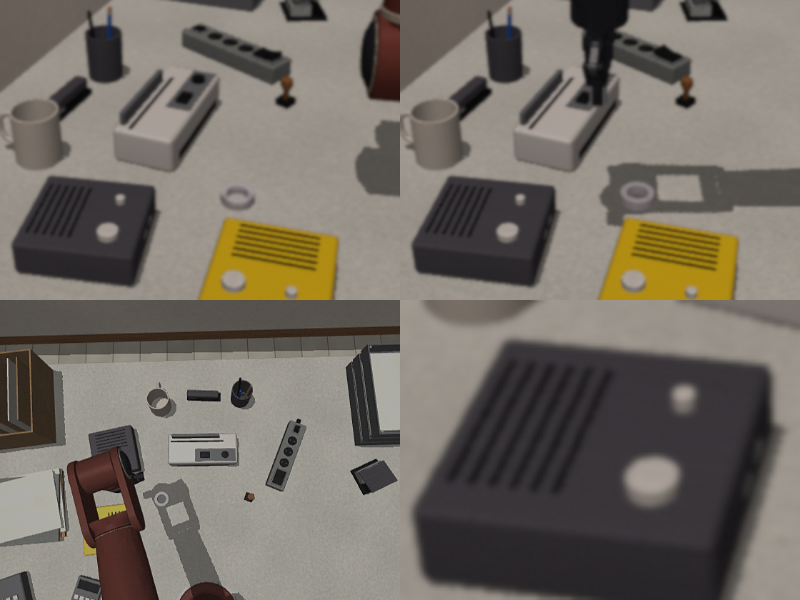

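The PC button is back up, the rocker is over, nothing has been displaced and the arm is clear.

```bash
python3 -c "
from station import *
print(finish_job())"
```

```text
the job is handed in; nothing more can be done
None
```

I pressed all three controls in the order asked and handed the job in at about 13 s: the rocker is tipped over, the scanner button stays in, the computer's button sprang back up, and the camera views show nothing else moved.

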